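# Shut the buckle case held open by its folding stay

## Task

Close up the olive metal buckle case on the counter: lift the knee of its folding lid stay up past centre so that it unlocks while the lid is still up, then lower the lid slowly with the hand until it is fully shut, and hold its free edge pressed down with about 20 N (never over 30 N) for a second to seat the seal. Do not force the lid against the locked stay, do not drag the case, leave everything else where it lies, and let go at the end.

Things in the scene. Friction and masses are not known exactly. Their poses are not given: they have to be found in the camera images.
- case: olive painted metal display case, 200 mm deep, 260 mm wide, 90 mm high, 6 mm walls, about 3.5 kg, standing loose on a fixed low wooden plinth (240 x 300 mm, 20 to 40 mm above the counter). Origin: centre of its underside. z up, -x its front (where the lid's free edge comes down), +x its hinge side, y along the hinge. The stay is inside the end wall on its -y side
- lid (a joint): angle of the lid in rad: 0 shut, 1.75 as it stands open (leaning back 10 degrees past upright). Stiff friction hinge (0.6 N m, more than the lid's weight): once the stay is unlocked the lid stays where it is left and needs about 4 to 10 N at the free edge to lower it. At 0 it meets a firm seal that hardly gives: pressing on beyond it only raises the force, and the seal seats when the lid is held down there with about 20 N
- lid_hinge (a point): middle of the lid's hinge line, at the case's back upper rim (90 mm above the case's underside). The line runs along the case's y. Site axes turn with the lid: -x from the hinge to the free edge, z out of the lid's outer face
- lid_edge (a point): middle of the lid's free edge on its outer face: 200 mm from the hinge line along the lid, 25 mm out along the lid's outward normal. The lid is a tray 25 mm deep, 260 mm wide, with an 8 mm plate whose outer face is flat; 0.5 kg. Shut, its top is 115 mm above the case's underside
- stay_knee (a joint): fold angle of the stay's knee in rad: -0.30 locked (rests on its stop below centre), 0 the two bars in line, positive unlocked and folding up and forward; about 2.8 with the lid shut. About 6 N upwards on the knee bar takes it past centre; knee friction then holds it
- knee_bar (a point): the knee's round steel cross bar, 10 mm diameter, running along the case's y: it sticks out 45 mm from the stay's flat bars towards the middle of the case. The point is on its axis, mid-length (24 mm from the flat bars); at the start 66 mm in front of the hinge line and 1 mm above the rim. The knee can only travel on a circle of radius 58 mm about stay_foot: up first, then over to the front
- stay_foot (a point): point on the axis (along the case's y) of the lower bar's fixed pivot, in the same crosswise plane as knee_bar: 120 mm in front of the hinge line, 20 mm below the rim. The lower bar is 58 mm long (foot to knee), the upper one 107 mm (knee to a pivot inside the lid, 70 mm from the hinge line)
- buckle_a: brass frame buckle, 70 x 55 x 8 mm, lying in the case; origin under its centre; to be left alone
- buckle_b: steel frame buckle, 60 x 45 x 8 mm, lying in the case; origin under its centre; to be left alone
- ring_box: dark ring box, 45 x 45 x 30 mm, in the case; origin under its centre; to be left alone
- carton: open white carton, 130 x 190 x 55 mm, on the counter; origin under its centre; to be left alone
- wallets: stack of three wallets, 110 x 90 x 52 mm; origin under its centre; to be left alone
- mug: white mug, 80 mm diameter, 90 mm high; origin under its centre; to be left alone
- polish_jar: amber jar, 60 mm diameter, 60 mm high; origin under its centre; to be left alone
- tape_roll: roll of tape lying flat, 90 mm diameter, 25 mm high; origin under its centre; to be left alone

How it is judged:
On the way, in this order (a step that is already met when the one before it is completed fails the run):
1. the stay's knee is lifted past centre while the lid is still up (value of joint stay_knee above 0.2 rad and value of joint lid above 0.9 rad), for 0.1 s.
2. the shut lid is held pressed down on its seal with more than 14 N (value of joint lid below 0.009 rad and contact force between anything else and lid above 14 N), for 0.5 s.
At the end, for the whole second after the job is handed in: the lid is shut to within 0.009 rad (1.8 mm at its free edge) and at rest, and the case stands flat within 20 mm of where it stood (value of joint lid below 0.009 rad and velocity of joint lid between -0.02 and 0.02 rad/s and distance of case from where it was at the start of the episode below 0.02 m and angle between case's own z axis and vertical below 0.03 rad); the robot touches nothing.
It fails at once if the lid is forced down more than 0.03 rad while the stay is still locked (value of joint lid below 1.72 rad and value of joint stay_knee below -0.2 rad).
It fails at once if the lid falls or is swung shut faster than 1.2 rad/s (velocity of joint lid below -1.2 rad/s).
It fails at once if the lid is pressed on its seal with more than 30 N (value of joint lid below 0.05 rad and contact force between anything else and lid above 30 N).
It fails at once if the case is dragged more than 20 mm or tipped (distance of case from where it was at the start of the episode above 0.02 m or angle between case's own z axis and vertical above 0.1 rad).
It fails at once if something else in or around the case is moved more than 30 mm (distance of any of buckle_a, buckle_b, ring_box, carton, wallets, mug, polish_jar, tape_roll from where it was at the start of the episode above 0.03 m).
It also fails if it takes over 67 s, if anything falls off the work surface, if the arm or the gripper's body presses on something with over 40 N, if the wrist force passes 120 N, or if a joint passes its speed limit or range.

## Robot

A 6-joint arm with a two-finger parallel gripper is mounted at the origin on the work surface. World frame = base frame: x ahead of the robot, y to its left, z up, the work surface at z = 0. Lengths are in m, angles in rad, forces in N, time in s.
With the tool pointing down it reaches from about 0.375 to 0.975 m from the base axis. Payload 3.8 kg.
Tool frame: the origin (TCP) lies at the very end of the fingers, on their centre line; the grasp point (between the pads) lies 19 mm behind it (bot.pinch_z is the distance from the TCP to the grasp point, in m); x points along the fingers, y is the direction in which the jaws open and shut, and the axes are right-handed (so a half turn about x gives the same grasp; the last joint's range is limited). The gripper opens to 85 mm and grips with 20 to 120 N. Pads are 22 mm wide; open, the fingers measure 114 mm over their backs; the gripper's body (76 mm by 85 mm) begins 54 mm behind the grasp point. The pads swing forward as they close: fully open they stand 13 mm farther back than shut.
Start: joints at [-1.374, 0.264, 1.604, -0, 1.274, -0.037], TCP at [0.156, -0.657, 0.231] pointing down, gripper open.
Joint ranges: [-2.63, 2.63], [-0.94, 2.18], [0.31, 2.57], [-1.31, 4.45], [0, 2.66], [-2.55, 2.55]. Speed limits (rad/s): [2.57, 2.57, 3.14, 3.14, 3.14, 3.14].

## Interface

Orientations are given as a rotation vector (axis times angle).
In Python, from workcell import monitor, imaging, finish_job, bot gives the robot as it stands.
- The arm moves only by the tool jog_arm, never from a script. Its argument "rows" is a list of rows, each a list of 7 numbers: the shift along the tool's x, y, z in m, then the turn, a rotation vector about the tool's x, y, z in rad, then the opening in per cent of the stroke, from 0 (shut) to 100 (fully open). A call has 1 to 20 rows; each row is the pose to reach, as a shift and turn from the pose measured when the call began, along the tool's axes at that moment; what a row does not reach only later rows make up. A row lasts 1/10 s, in which the tool goes at most 50 mm and 8.59 degrees, less where a joint would pass 70% of its speed; a pose out of reach is approached as far as the arm can. A call with a gripper value outside its range is refused whole. The fingers move at their own pace and stop on an object; "force" is the grip in N (left out, the last holds). Time passes only in rows, so rows that repeat a pose let the fingers close. It gives the time, the measured TCP pose, the force and the opening at its end, in the units of the state.
- monitor.read_state(): the state, without advancing time (a new reading comes with each control period).
- imaging.read_camera(name): name is "scene" or "top" or "wrist"; returns the picture (480x640x3 uint8, blue, green, red); there is no depth.
- imaging.camera_params(name): a dict with "fx", "fy", "cx", "cy" (pixels), "T" (4x4, takes a point from camera to world coordinates); the wrist camera has in their place "T_tool_cam" (4x4, takes a point from camera to tool coordinates, whose origin is the TCP and whose axes are the tool frame's). Camera axes: x right, y down, z forward; pixel columns grow to the right and rows downward; lengths in m; the calibration is good to about 2 mm. A picture is of the moment at which its call begins: read the wrist's pose just before it. camera_params takes no time and is no camera call.
- finish_job(): hands the job in, once; it reports no verdict.
The state is a dict: "time": time; "q": joint angles; "joint_vel": joint speeds; "joint_torque": joint torques, N m; "tool_pos": TCP position; "tcp_rot": TCP orientation; "wrist_force": force on the tool from outside, world axes, zero at the start; "torque": the same for the moment, N m; "width": opening from 0.0 (shut) to 1.0 (fully open).
Only numpy, scipy, OpenCV 4.12 (cv2) and the standard library are available. Lean on these libraries where they do the work, as an engineer would, in place of code of your own. Each camera call takes 0.05 s, during which the arm holds its last target. There are 200 camera calls.

## Working session

There is one attempt and no reset: what is moved stays moved. The work goes in short steps, Python scripts to look and compute and a tool call to move; the robot and the scene stay as the last step left them, time stands still between calls to the robot, and variables do not carry over. Pictures are saved under pics/ and viewed, about 8 in all and at most 12, crops included, and the job is handed in when it is done.

Besides the shell and the picture viewer there is one more tool, called after "Emit:" as name([rows], argument=value, ...), one row to a line, values as JSON. jog_arm: Moves the arm, as the interface text tells. Its arguments: {"type":"object","properties":{"rows":{"type":"array","items":{"type":"array","items":{"type":"number"}}},"force":{"type":"number"}},"required":["rows"]}

```bash
mkdir -p pics; python3 - <<'E'
from workcell import monitor, imaging, bot
import cv2, numpy as np
np.set_printoptions(precision=4,suppress=True)
for n in ("scene","top"):
    cv2.imwrite(f"pics/{n}0.png",imaging.read_camera(n)); p=imaging.camera_params(n); print(n,p['fx'],p['fy'],p['cx'],p['cy']);print(np.array(p['T']))
print(np.array(imaging.camera_params("wrist")["T_tool_cam"]),imaging.camera_params("wrist")["fx"])
s=monitor.read_state();print(s)
print([a for a in dir(bot) if a[0]!='_'])
E
```

```text
scene 445.58981238003264 445.58981238003264 321.7166201338723 243.1809609982552
[[ 0.6056  0.4667 -0.6445  1.174 ]
 [ 0.7957 -0.3479  0.4958 -0.5201]
 [ 0.0071 -0.8131 -0.5821  0.817 ]
 [ 0.      0.      0.      1.    ]]
top 545.9661424639494 545.9661424639494 323.1480945976539 247.21423234300545
[[ 0.006  -0.9964  0.0845  0.3656]
 [-0.9997 -0.004   0.0233 -0.0202]
 [-0.0229 -0.0846 -0.9962  1.5121]
 [ 0.      0.      0.      1.    ]]
[[ 0.0006 -0.3264  0.9452 -0.1412]
 [ 1.      0.0009 -0.0004 -0.0002]
 [-0.0007  0.9452  0.3264 -0.0835]
 [ 0.      0.      0.      1.    ]] 331.9531551986882
{'time': 0.1, 'q': array([-1.3739,  0.2647,  1.6053,  0.    ,  1.2737, -0.0369]), 'joint_vel': array([-0.0012, -0.0011, -0.0025,  0.0011,  0.0012, -0.0007]), 'joint_torque': array([  0.    , -51.6707, -36.859 ,  -0.0001,   0.0063,   0.    ]), 'tool_pos': array([ 0.1563, -0.656 ,  0.2301]), 'tcp_rot': array([ 2.0982,  0.2486, -2.0985]), 'wrist_force': array([ 0.1369, -0.1449, -0.8089]), 'torque': array([-0.0691,  0.0038, -0.0526]), 'width': 1.0007130380947327}
['MotionError', 'pinch_z']
```

View pics/scene0.png

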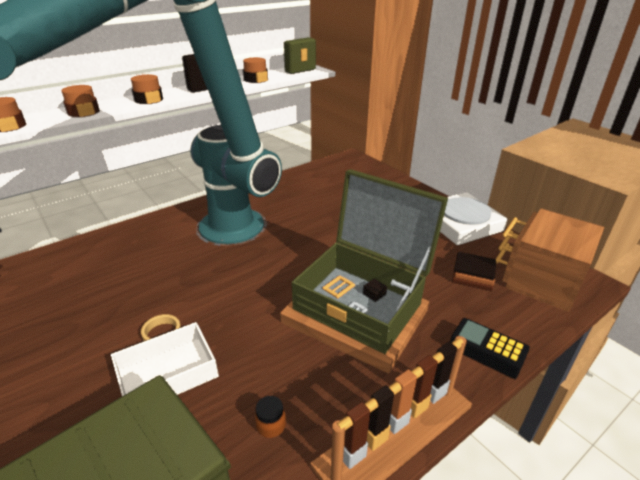

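View pics/top0.png

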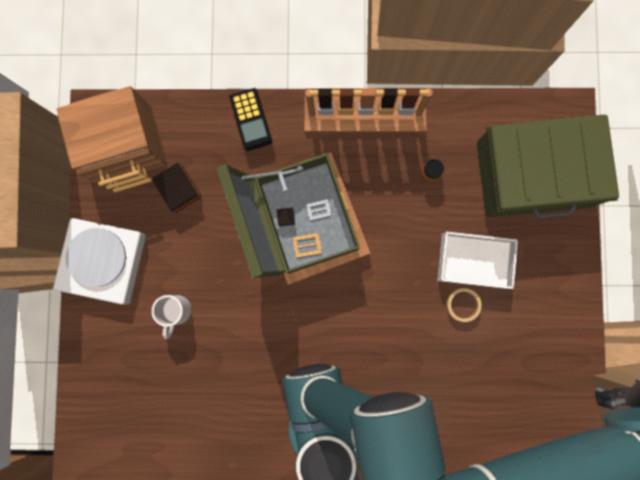

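Scene view shows the case open with its stay at about (410,280). Top view shows the case at (300,215), hinge to the left (+y world) and stay at about (280,175). I'll zoom in on both.

```bash
python3 - <<'E'
import cv2, numpy as np
a=cv2.imread("pics/top0.png")[140:290,205:380]; b=cv2.imread("pics/scene0.png")[165:360,275:450]
a=cv2.resize(a,None,fx=4.5,fy=4,interpolation=cv2.INTER_CUBIC)
b=cv2.resize(b,None,fx=3,fy=3,interpolation=cv2.INTER_CUBIC)
a=cv2.resize(cv2.imread("pics/top0.png")[145:285,210:375],None,fx=4,fy=4,interpolation=cv2.INTER_CUBIC)
cv2.imwrite("pics/topc.png",a);cv2.imwrite("pics/scenec.png",b)
E
```

```text
(no output)
```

View pics/topc.png

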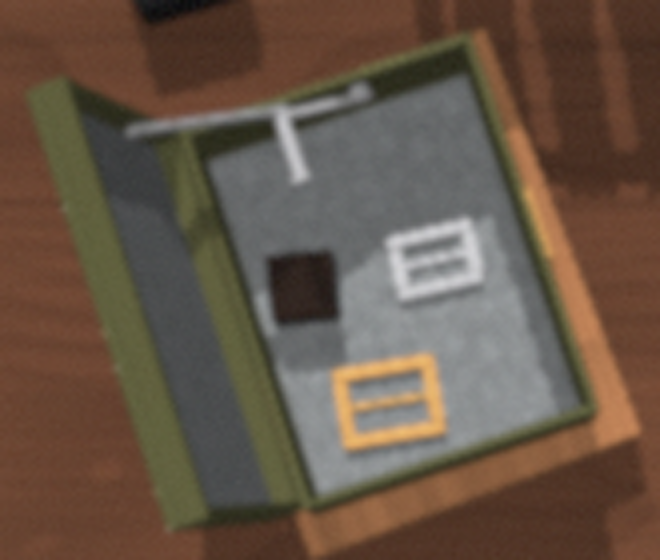

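View pics/scenec.png

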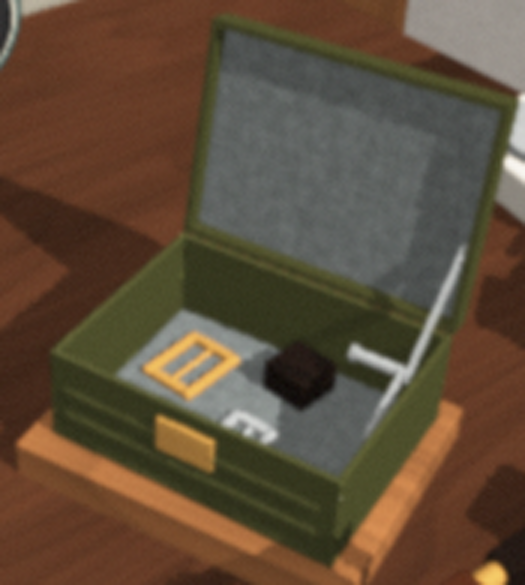

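Top crop shows the front rim corners at (470,40) and (592,408), hinge corner at (312,505), and the bar from (285,115) to (300,180). Scene crop shows front corners at (345,490) and (55,355), and the bar from (355,352) to (405,372). Next I triangulate these.

```bash
cat > h.py <<'E'
import numpy as np
from workcell import imaging
np.set_printoptions(precision=4,suppress=True)
def ray(P,uv,T=None):
    T=np.array(P['T']) if T is None else T
    d=T[:3,:3]@np.array([(uv[0]-P['cx'])/P['fx'],(uv[1]-P['cy'])/P['fy'],1]); return T[:3,3],d/np.linalg.norm(d)
def tri(rays):
    A=0;b=0
    for o,d in rays:
        M=np.eye(3)-np.outer(d,d);A=A+M;b=b+M@o
    x=np.linalg.solve(A,b);return x,[np.linalg.norm(np.cross(x-o,d)) for o,d in rays]
def plane(r,z): o,d=r; return o+d*(z-o[2])/d[2]
E
python3 - <<'E'
from h import *
PT,PS=imaging.camera_params("top"),imaging.camera_params("scene")
t=lambda u,v:ray(PT,((u+.5)/4-.5+210,(v+.5)/4-.5+145))
s=lambda u,v:ray(PS,((u+.5)/3-.5+275,(v+.5)/3-.5+165))
P={}
for n,a,b in [("front -y",(471,38),(343,492)),("front +y",(594,409),(54,355)),("tip",(300,181),(352,351)),("base",(285,115),(403,374)),("lid edge -y",(64,78),(517,100)),("lid edge+y",(210,520),(216,22)),("foot",(362,92),(375,432))]:
    x,e=tri([t(*a),s(*b)]);P[n]=x;print(n,x,e)
z=0.13
A,B,C=[plane(t(*c),z) for c in [(471,38),(594,409),(312,505)]]
print(A,B,C,np.linalg.norm(A-B),np.linalg.norm(B-C))
yv=(B-A)/np.linalg.norm(B-A);xv=(C-B)/np.linalg.norm(C-B)
print(np.degrees(np.arctan2(xv[1],xv[0])),np.degrees(np.arctan2(yv[1],yv[0]))+90)
E
```

```text
front -y [0.7295 0.0042 0.1117] [np.float64(0.0015667542005645709), np.float64(0.001566754200564425)]
front +y [ 0.4853 -0.0774  0.1145] [np.float64(8.29263325244692e-05), np.float64(8.292633252459161e-05)]
tip [0.6312 0.1121 0.1217] [np.float64(0.0008769978040737737), np.float64(0.0008769978040739464)]
base [0.675  0.123  0.1224] [np.float64(0.00010047035903682207), np.float64(0.00010047035903689161)]
lid edge -y [0.6536 0.2281 0.3216] [np.float64(0.002948867388287664), np.float64(0.0029488673882878047)]
lid edge+y [0.4075 0.1437 0.3123] [np.float64(0.002178823594334295), np.float64(0.002178823594334296)]
foot [0.6948 0.0747 0.1032] [np.float64(0.00033214558849270834), np.float64(0.0003321455884926217)]
[0.7237 0.0026 0.13  ] [ 0.484  -0.0767  0.13  ] [0.4222 0.1018 0.13  ] 0.252455642378507 0.18890504725121376
109.09610833293408 -71.68759434565771
```

```bash
cat >> h.py <<'E'
from scipy.spatial.transform import Rotation as R
from workcell import monitor
XV=np.array([-0.317,0.948,0]);XV/=np.linalg.norm(XV);YV=np.cross([0,0,1],XV)
def rows(targets):
    "targets: list of (pos, rotmatrix or None); prints shift/turn in the tool frame"
    s=monitor.read_state();p=s['tool_pos'];R0=R.from_rotvec(s['tcp_rot']).as_matrix()
    for q,M in targets:
        M=R0 if M is None else M
        print(np.round(np.r_[R0.T@(np.array(q)-p),R.from_matrix(R0.T@M).as_rotvec()],4).tolist())
def down(sgn): # tool x down, y = sgn*XV
    x=np.array([0,0,-1.]);y=sgn*XV;return np.c_[x,y,np.cross(x,y)]
E
python3 - <<'E'
from h import *
s=monitor.read_state();R0=R.from_rotvec(s['tcp_rot']).as_matrix();print(R0)
K=np.array([0.650,0.1168,0.117])
for g in (1,-1): print(g,down(g)); rows([((0.45,-0.45,0.30),None),(K+[0,0,0.10],down(g)),])
E
```

```text
[[-0.0004  0.2317 -0.9728]
 [ 0.002  -0.9728 -0.2317]
 [-1.     -0.0021 -0.0001]]
1 [[ 0.     -0.3171  0.9484]
 [ 0.      0.9484  0.3171]
 [-1.      0.      0.    ]]
[-0.0696, -0.1325, -0.3335, 0.0, 0.0, 0.0]
[0.0144, -0.6373, -0.6593, 3.0527, 0.0032, 0.0003]
-1 [[ 0.      0.3171 -0.9484]
 [ 0.     -0.9484 -0.3171]
 [-1.     -0.     -0.    ]]
[-0.0696, -0.1325, -0.3335, 0.0, 0.0, 0.0]
[0.0144, -0.6373, -0.6593, -0.0889, -0.0002, 0.0021]
```

Emit:
jog_arm([
  [-0.03,-0.03,-0.03,0,0,0,60],
  [-0.03,-0.06,-0.06,0,0,0,60],
  [-0.03,-0.09,-0.095,-0.01,0,0,60],
  [-0.03,-0.12,-0.13,-0.01,0,0,60],
  [-0.03,-0.16,-0.165,-0.02,0,0,60],
  [-0.03,-0.19,-0.2,-0.02,0,0,60],
  [-0.03,-0.22,-0.235,-0.03,0,0,60],
  [-0.03,-0.26,-0.27,-0.03,0,0,60],
  [-0.03,-0.29,-0.3,-0.04,0,0,60],
  [-0.03,-0.32,-0.335,-0.05,0,0,60],
  [-0.03,-0.36,-0.37,-0.05,0,0,60],
  [-0.03,-0.39,-0.4,-0.06,0,0,60],
  [-0.03,-0.42,-0.44,-0.06,0,0,60],
  [-0.03,-0.46,-0.47,-0.07,0,0,60],
  [-0.03,-0.49,-0.5,-0.07,0,0,60],
  [-0.03,-0.52,-0.54,-0.08,0,0,60],
  [-0.03,-0.55,-0.57,-0.08,0,0,60],
  [-0.03,-0.58,-0.6,-0.09,0,0,60],
  [-0.03,-0.61,-0.64,-0.09,0,0,60],
  [-0.03,-0.637,-0.659,-0.089,0,0,60],
])

```text
time: 2.1
tool_pos: [0.6513, 0.1186, 0.2604]
tcp_rot: [2.047, 0.337, -2.048]
wrist_force: [0.1, -0.4, -0.6]
width: 0.6
```

```bash
python3 - <<'E'
from h import *
import cv2
s=monitor.read_state();print(s['tool_pos'],s['tcp_rot'],s['q']);np.savez("w1.npz",p=s['tool_pos'],r=s['tcp_rot'])
cv2.imwrite("pics/w1.png",imaging.read_camera("wrist"))
E
```

```text
[0.6513 0.1186 0.2604] [ 2.0473  0.3366 -2.0475] [0.1413 0.224  1.5995 0.0024 1.3183 1.3879]
```

View pics/w1.png

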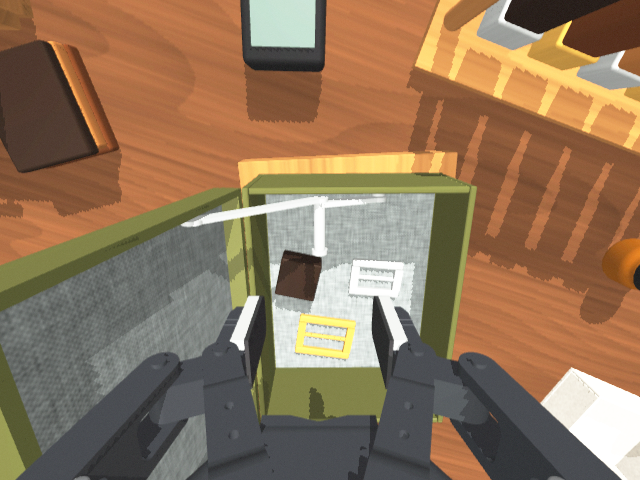

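Wrist view is aligned with the case: the bar runs from (319,200) to (319,252) and the fingers straddle its line. I'll combine this with the other views.

```bash
python3 - <<'E'
from h import *
PT,PS,PW=[imaging.camera_params(n) for n in ("top","scene","wrist")]
w=np.load("w1.npz");T=np.eye(4);T[:3,:3]=R.from_rotvec(w['r']).as_matrix();T[:3,3]=w['p'];T=T@np.array(PW['T_tool_cam'])
t=lambda u,v:ray(PT,((u+.5)/4-.5+210,(v+.5)/4-.5+145))
s=lambda u,v:ray(PS,((u+.5)/3-.5+275,(v+.5)/3-.5+165))
W=lambda u,v:ray(PW,(u,v),T)
for n,a,b,c in [("tip",(300,181),(352,351),(319,252)),("base",(285,115),(403,374),(319,201)),("cornerF-y",(471,38),(343,492),(474,186))]:
    x,e=tri([t(*a),s(*b),W(*c)]);print(n,x,e,tri([t(*a),W(*c)])[0],tri([s(*b),W(*c)])[0])
    print(plane(W(*c),.115),plane(t(*a),.115))
R0=T
rows([((0.6495,0.1175,0.105),down(-1))])
E
```

```text
tip [0.6306 0.1117 0.1226] [np.float64(0.001374636704210619), np.float64(0.0010372740958069489), np.float64(0.001440304059864471)] [0.6308 0.112  0.1274] [0.6295 0.1115 0.1214]
[0.6263 0.1104 0.115 ] [0.6331 0.1134 0.115 ]
base [0.6741 0.1245 0.1213] [np.float64(0.0017737355251473787), np.float64(0.0002749824888194009), np.float64(0.0019485308581248112)] [0.674  0.1245 0.1232] [0.6727 0.126  0.1192]
[0.6717 0.1256 0.115 ] [0.6765 0.1237 0.115 ]
cornerF-y [0.7286 0.0034 0.113 ] [np.float64(0.0006759345208320727), np.float64(0.002744548451649461), np.float64(0.002130866392127226)] [0.7272 0.0031 0.1154] [0.7289 0.0036 0.1134]
[0.7268 0.0031 0.115 ] [0.7276 0.0029 0.115 ]
[0.1551, 0.0054, 0.0044, 0.003, -0.0019, 0.0057]
```

Emit:
jog_arm([
  [0.02,0.005,0.004,0,0,0,60],
  [0.04,0.005,0.004,0,0,0,60],
  [0.06,0.005,0.004,0,0,0,60],
  [0.08,0.005,0.004,0,0,0,60],
  [0.1,0.005,0.004,0,0,0,60],
  [0.115,0.005,0.004,0,0,0,60],
  [0.13,0.005,0.004,0,0,0,60],
  [0.14,0.005,0.004,0,0,0,60],
  [0.15,0.005,0.004,0,0,0,60],
  [0.158,0.005,0.004,0,0,0,60],
  [0.158,0.005,0.004,0,0,0,60],
])

```text
time: 3.25
tool_pos: [0.649, 0.118, 0.1009]
tcp_rot: [2.047, 0.343, -2.049]
wrist_force: [-0.2, 0.4, -0.1]
width: 0.599
```

```bash
python3 - <<'E'
from h import *
import cv2
s=monitor.read_state();print(s['tool_pos'],s['wrist_force'])
cv2.imwrite("pics/w2.png",imaging.read_camera("wrist")[120:480,100:560])
E
```

```text
[0.649  0.118  0.1009] [-0.2217  0.3604 -0.1483]
```

View pics/w2.png

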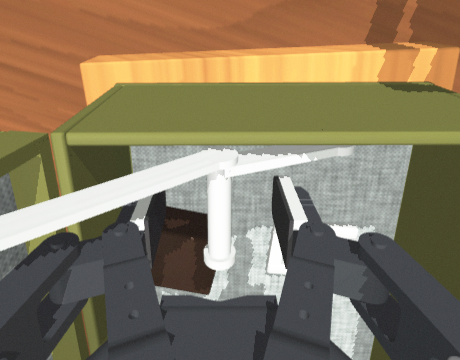

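The bar at (217,220) lies between the pads at 160 and 285, roughly central. I'll close gently.

Emit:
jog_arm([
  [0,0,0,0,0,0,40],
  [0,0,0,0,0,0,25],
  [0,0,0,0,0,0,18],
  [0,0,0,0,0,0,10],
  [0,0,0,0,0,0,5],
  [0,0,0,0,0,0,0],
  [0,0,0,0,0,0,0],
  [0,0,0,0,0,0,0],
], force=20)

```text
time: 4.1
tool_pos: [0.6499, 0.1181, 0.1023]
tcp_rot: [2.049, 0.343, -2.046]
wrist_force: [-0.0, 0.3, 3.2]
width: 0.106
```

Emit:
jog_arm([
  [-0.0018,0.0007,0,0,0,0,0],
  [-0.0035,0.0014,0,0,0,0,0],
  [-0.0057,0.0026,0,0,0,0,0],
  [-0.008,0.0038,0,0,0,0,0],
  [-0.01,0.0051,0,0,0,0,0],
  [-0.0123,0.0065,0,0,0,0,0],
  [-0.0143,0.008,0,0,0,0,0],
  [-0.0163,0.0096,0,0,0,0,0],
  [-0.018,0.0113,0,0,0,0,0],
  [-0.02,0.013,0,0,0,0,0],
  [-0.0217,0.0148,0,0,0,0,0],
  [-0.0234,0.0167,0,0,0,0,0],
  [-0.0247,0.0183,0,0,0,0,0],
  [-0.0247,0.0183,0,0,0,0,0],
], force=30)

```text
time: 5.5
tool_pos: [0.6547, 0.1037, 0.1263]
tcp_rot: [2.05, 0.348, -2.05]
wrist_force: [-0.1, 10.3, -2.2]
width: 0.105
```

```bash
python3 - <<'E'
from h import *
import cv2
s=monitor.read_state();print(s['tool_pos'],s['wrist_force'],s['width'])
a=imaging.read_camera("wrist")[120:480,100:560];b=imaging.read_camera("scene")[165:345,275:450]
b=cv2.resize(b,(350,360),interpolation=cv2.INTER_CUBIC)
cv2.imwrite("pics/w3.png",np.hstack([a,b[:, :339]]))
E
```

```text
[0.6547 0.1037 0.1263] [-0.1366 10.3185 -2.1764] 0.10473763695549003
```

View pics/w3.png

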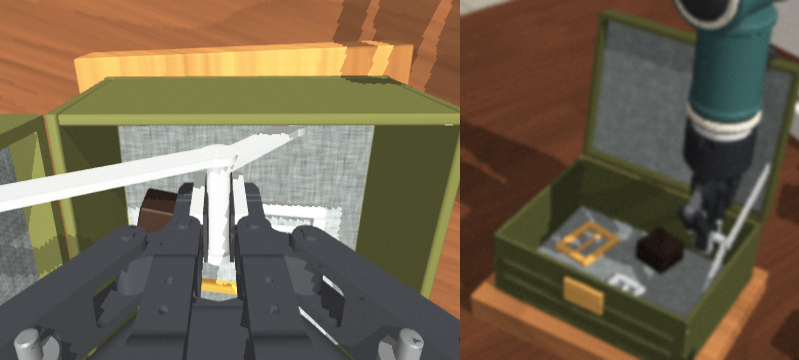

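Wrist and scene views show the bar gripped and raised, with the lower bar steep, so the knee is past centre and the lid still up. Measured travel is 24 mm up and 15 mm forward. Now release and rise.

Emit:
jog_arm([
  [0,0,0,0,0,0,20],
  [0,0,0,0,0,0,40],
  [0,0,0,0,0,0,50],
  [0,0,0,0,0,0,50],
  [-0.02,0,0,0,0,0,50],
  [-0.05,0,0,0,0,0,50],
  [-0.08,0,0,0,0,0,50],
  [-0.11,0,0,0,0,0,50],
  [-0.15,0,0,0,0,0,50],
  [-0.19,0,0,0,0,0,50],
  [-0.23,0,0,0,0,0,0],
  [-0.27,0,0,0,0,0,0],
  [-0.29,0,0,0,0,0,0],
  [-0.29,0,0,0,0,0,0],
])

```text
time: 7.0
tool_pos: [0.6567, 0.1003, 0.4219]
tcp_rot: [2.059, 0.347, -2.041]
wrist_force: [0.7, -0.3, -0.0]
width: -0.0
```

```bash
python3 - <<'E'
from h import *
import cv2
H=np.array([0.544,0.153,0.113])
s=monitor.read_state();print(s['tool_pos'],s['wrist_force'],s['width'],s['q'])
a=imaging.read_camera("top")[145:285,210:375];b=imaging.read_camera("scene")[165:345,275:450]
a=cv2.resize(a,(424,360),interpolation=cv2.INTER_CUBIC);b=cv2.resize(b,(350,360),interpolation=cv2.INTER_CUBIC)
cv2.imwrite("pics/w4.png",np.hstack([a,b]))
rows([(H+.1*XV+[0,0,.303],down(-1)),(H+.1*XV+[0,0,.155],down(-1))])
E
```

```text
[0.6567 0.1003 0.4219] [ 0.6631 -0.3106 -0.0227] -0.0002543442109020649 [0.1084 0.1864 1.356  0.0107 1.5912 1.3545]
[0.0019, -0.1855, 0.0883, 0.0024, -0.0019, 0.0106]
[0.1499, -0.1839, 0.0886, 0.0024, -0.0019, 0.0106]
```

View pics/w4.png

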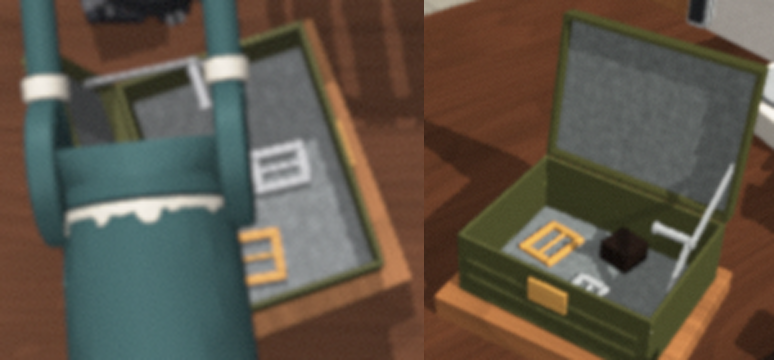

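The scene crop shows the bar from tip (655,228) to base (690,242), and the top crop shows tip (207,105). I'll check the knee's height before touching the lid.

```bash
python3 - <<'E'
from h import *
PT,PS=[imaging.camera_params(n) for n in ("top","scene")]
t=lambda u,v:ray(PT,((u)*165/424+210-.4,(v)*140/360+145-.4))
s=lambda u,v:ray(PS,((u-424)/2+275-.3,(v)/2+165-.3))
H=np.array([0.544,0.153,0.113])
for n,a,b in [("tip new",(207,106),(655,229)),("base new",(195,66),(691,244))]:
    x,e=tri([t(*a),s(*b)]);print(n,x,e,(x-H)@XV,x[2]-H[2])
for x in ([.6306,.1117,.1226],[.6741,.1245,.1213]): print((np.array(x)-H)@XV,x[2]-H[2])
E
```

```text
tip new [0.638  0.0964 0.1419] [np.float64(0.0006142923105819098), np.float64(0.0006142923105819165)] -0.0835247597471203 0.028924440450825026
base new [0.6799 0.1104 0.1404] [np.float64(0.0013130078553102115), np.float64(0.0013130078553104082)] -0.08353363346532286 0.027406681740258135
-0.06663149123311385 0.009599999999999997
-0.06828725947044169 0.008300000000000002
```

The knee rose about 19 mm and came forward about 16 mm, which is a fold of about 0.3–0.4 rad, so it is unlocked and holding. Next, move the closed hand behind the lid.

Emit:
jog_arm([
  [0,-0.03,0.015,0,0,0,0],
  [0,-0.065,0.03,0,0,0,0],
  [0,-0.1,0.05,0,0,0,0],
  [0,-0.14,0.07,0,0,0.005,0],
  [0,-0.175,0.085,0,0,0.01,0],
  [0,-0.19,0.088,0,0,0.01,0],
  [0.03,-0.19,0.088,0,0,0.01,0],
  [0.06,-0.19,0.088,0,0,0.01,0],
  [0.09,-0.19,0.088,0,0,0.01,0],
  [0.12,-0.19,0.088,0,0,0.01,0],
  [0.14,-0.19,0.088,0,0,0.01,0],
  [0.15,-0.19,0.088,0,0,0.01,0],
  [0.15,-0.19,0.088,0,0,0.01,0],
])

```text
time: 8.4
tool_pos: [0.5097, 0.2527, 0.2646]
tcp_rot: [2.041, 0.334, -2.049]
wrist_force: [-0.1, 0.8, 0.4]
width: 0.0
```

```bash
python3 - <<'E'
from h import *
import cv2
H=np.array([0.544,0.153,0.113])
s=monitor.read_state();p=s['tool_pos'];print(p,s['wrist_force'],(p-H)@XV,(p-H)@YV,p[2]-H[2])
cv2.imwrite("pics/w5.png",np.hstack([cv2.resize(imaging.read_camera("scene")[100:360,250:510],(400,400)),cv2.resize(imaging.read_camera("wrist"),(400,300))[:, :] if 0 else cv2.resize(imaging.read_camera("wrist"),(400,400))]))
T=[];R0=down(-1)
for f in (1.57,1.4,1.25,1.1,.95,.8,.65,.5,.4,.3,.2,.1,.05,0):
    d=160+18*(1-f/1.57);x=-d*np.cos(f)+25*np.sin(f)+15*min(1,f/.5) ;z=d*np.sin(f)+25*np.cos(f)
    q=H+XV*x/1e3+[0,0,z/1e3];print(f,round(x),round(z),end=' ');rows([(q,R0)])
E
```

```text
[0.5097 0.2527 0.2646] [-0.1102  0.8247  0.4103] 0.10549291931880841 0.0009417536686249159 0.1515964449734294
1.57 40 160 [-0.005, 0.0659, 0.001, 0.0021, -0.0018, 0.0005]
1.4 12 164 [-0.0088, 0.0937, 0.0011, 0.0021, -0.0018, 0.0005]
1.25 -13 163 [-0.0082, 0.1187, 0.0011, 0.0021, -0.0018, 0.0005]
1.1 -38 159 [-0.0037, 0.1435, 0.0012, 0.0021, -0.0018, 0.0005]
0.95 -62 150 [0.0046, 0.1677, 0.0013, 0.0021, -0.0018, 0.0005]
0.8 -85 139 [0.0165, 0.1905, 0.0013, 0.0021, -0.0018, 0.0005]
0.65 -106 123 [0.0319, 0.2115, 0.0014, 0.0021, -0.0018, 0.0005]
0.5 -124 105 [0.0505, 0.23, 0.0015, 0.0021, -0.0018, 0.0005]
0.4 -138 91 [0.0644, 0.2438, 0.0015, 0.0021, -0.0018, 0.0005]
0.3 -150 75 [0.0795, 0.2562, 0.0016, 0.0021, -0.0018, 0.0005]
0.2 -161 59 [0.0956, 0.2671, 0.0017, 0.0021, -0.0018, 0.0005]
0.1 -170 43 [0.1124, 0.2763, 0.0017, 0.0021, -0.0018, 0.0005]
0.05 -174 34 [0.1211, 0.2803, 0.0017, 0.0021, -0.0018, 0.0005]
0 -178 25 [0.13, 0.2839, 0.0018, 0.0021, -0.0018, 0.0005]
```

View pics/w5.png

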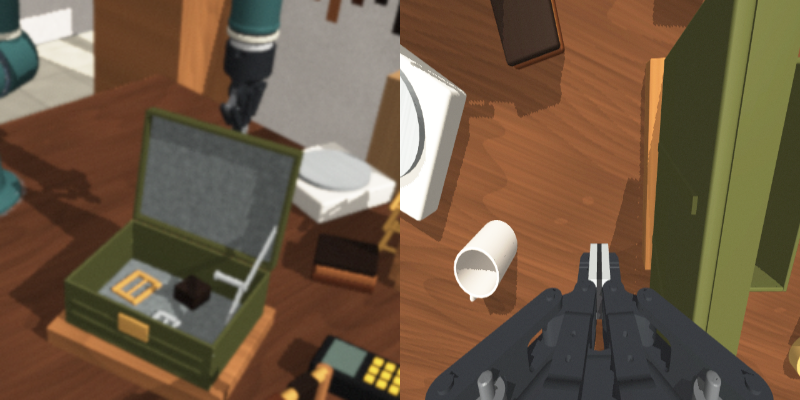

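The hand is behind the lid at mid width and clear of it, with the mug and wallets well away. I'll start pushing, tips a bit higher up the lid.

Emit:
jog_arm([
  [-0.01,0,0,0,0,0,0],
  [-0.02,0.006,0,0,0,0,0],
  [-0.026,0.012,0,0,0,0,0],
  [-0.026,0.018,0,0,0,0,0],
  [-0.026,0.022,0,0,0,0,0],
  [-0.026,0.026,0,0,0,0,0],
  [-0.026,0.03,0,0,0,0,0],
  [-0.026,0.034,0,0,0,0,0],
  [-0.026,0.038,0,0,0,0,0],
  [-0.026,0.042,0,0,0,0,0],
  [-0.026,0.046,0,0,0,0,0],
  [-0.026,0.05,0,0,0,0,0],
])

```text
time: 9.7
tool_pos: [0.5269, 0.2081, 0.2955]
tcp_rot: [2.05, 0.341, -2.045]
wrist_force: [-4.2, 5.1, 5.3]
width: -0.005
```

Emit:
jog_arm([
  [0.002,0.005,0,0,0,0,0],
  [0.004,0.01,0,0,0,0,0],
  [0.0045,0.015,0,0,0,0,0],
  [0.004,0.02,0,0,0,0,0],
  [0.004,0.025,0,0,0,0,0],
  [0.004,0.03,0,0,0,0,0],
  [0.003,0.035,0,0,0,0,0],
  [0.003,0.04,0,0,0,0,0],
  [0.0025,0.045,0,0,0,0,0],
  [0.003,0.05,0,0,0,0,0],
  [0.003,0.055,0,0,0,0,0],
  [0.004,0.06,0,0,0,0,0],
  [0.0045,0.065,0,0,0,0,0],
  [0.005,0.07,0,0,0,0,0],
  [0.0055,0.075,0,0,0,0,0],
  [0.007,0.08,0,0,0,0,0],
  [0.008,0.085,0,0,0,0,0],
  [0.009,0.09,0,0,0,0,0],
  [0.011,0.096,0,0,0,0,0],
  [0.0125,0.102,0,0,0,0,0],
])

```text
time: 11.7
tool_pos: [0.5595, 0.1109, 0.2822]
tcp_rot: [2.049, 0.341, -2.045]
wrist_force: [0.9, 2.4, 1.9]
width: -0.003
```

```bash
python3 - <<'E'
from h import *
import cv2
H=np.array([0.544,0.153,0.113])
s=monitor.read_state();p=s['tool_pos'];print(p,s['wrist_force'],(p-H)@XV,(p-H)@YV,p[2]-H[2])
cv2.imwrite("pics/w6.png",np.hstack([cv2.resize(imaging.read_camera("scene")[100:360,250:510],(400,400)),cv2.resize(imaging.read_camera("wrist"),(400,400))]))
E
```

```text
[0.5595 0.1109 0.2822] [0.8546 2.4169 1.9321] -0.04479231546525072 -0.0013412439867004234 0.16919175788398277
```

View pics/w6.png

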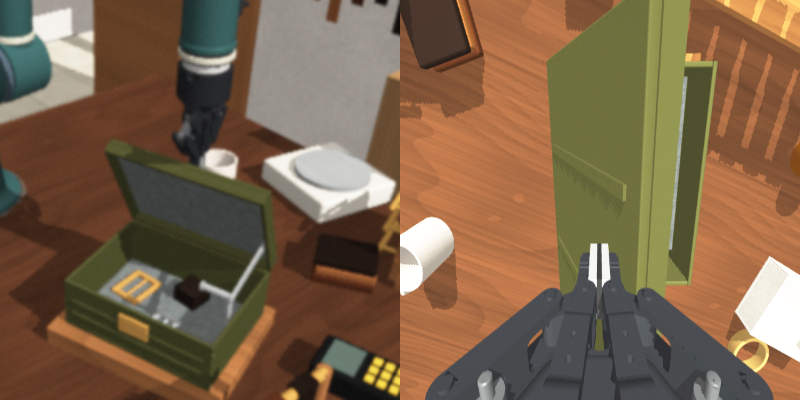

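Scene view shows the lid at about 1.2 rad with the stay folding freely. Contact is light (about 3 N), so I'll keep lowering.

Emit:
jog_arm([
  [0.002,0.006,0,0,0,0,0],
  [0.004,0.012,0,0,0,0,0],
  [0.007,0.018,0,0,0,0,0],
  [0.009,0.023,0,0,0,0,0],
  [0.013,0.029,0,0,0,0,0],
  [0.016,0.035,0,0,0,0,0],
  [0.02,0.041,0,0,0,0,0],
  [0.024,0.046,0,0,0,0,0],
  [0.028,0.051,0,0,0,0,0],
  [0.032,0.056,0,0,0,0,0],
  [0.036,0.062,0,0,0,0,0],
  [0.041,0.067,0,0,0,0,0],
  [0.046,0.071,0,0,0,0,0],
  [0.051,0.075,0,0,0,0,0],
  [0.056,0.08,0,0,0,0,0],
  [0.062,0.084,0,0,0,0,0],
  [0.066,0.088,0,0,0,0,0],
  [0.07,0.091,0,0,0,0,0],
  [0.073,0.094,0,0,0,0,0],
  [0.077,0.097,0,0,0,0,0],
])

```text
time: 13.8
tool_pos: [0.5901, 0.0184, 0.204]
tcp_rot: [2.048, 0.339, -2.047]
wrist_force: [-0.4, 1.0, 0.3]
width: 0.003
```

```bash
python3 - <<'E'
from h import *
import cv2
H=np.array([0.544,0.153,0.113])
s=monitor.read_state();p=s['tool_pos'];print(p,s['wrist_force'],(p-H)@XV,(p-H)@YV,p[2]-H[2])
cv2.imwrite("pics/w7.png",np.hstack([cv2.resize(imaging.read_camera("scene")[130:390,230:490],(400,400)),cv2.resize(imaging.read_camera("wrist"),(400,400))]))
E
```

```text
[0.5901 0.0184 0.204 ] [-0.356   1.0243  0.3475] -0.14223915728642555 -0.0010428070306687173 0.09095458025421758
```

View pics/w7.png

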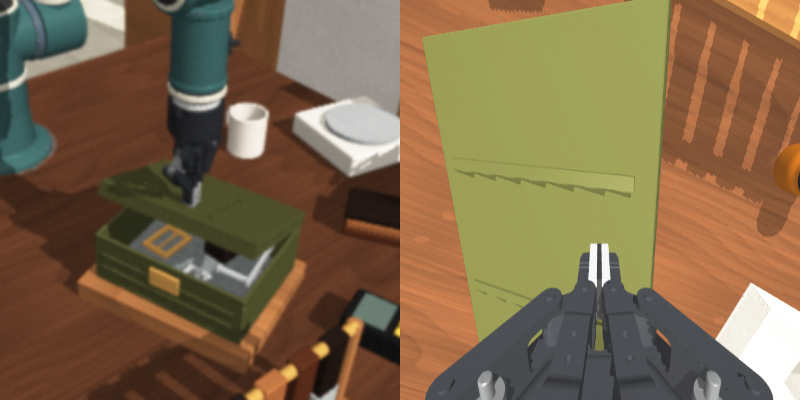

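The lid is at about 0.4 rad, the tips rest near the free edge at mid width, and the contents look untouched. I'll continue more slowly to just above the seal.

Emit:
jog_arm([
  [0.004,0.004,0,0,0,0,0],
  [0.009,0.008,0,0,0,0,0],
  [0.014,0.012,0,0,0,0,0],
  [0.018,0.0145,0,0,0,0,0],
  [0.022,0.017,0,0,0,0,0],
  [0.026,0.019,0,0,0,0,0],
  [0.03,0.021,0,0,0,0,0],
  [0.033,0.023,0,0,0,0,0],
  [0.036,0.0245,0,0,0,0,0],
  [0.039,0.026,0,0,0,0,0],
  [0.042,0.027,0,0,0,0,0],
  [0.045,0.028,0,0,0,0,0],
  [0.048,0.029,0,0,0,0,0],
  [0.05,0.03,0,0,0,0,0],
  [0.052,0.031,0,0,0,0,0],
  [0.054,0.031,0,0,0,0,0],
])

```text
time: 15.5
tool_pos: [0.6, -0.0115, 0.1493]
tcp_rot: [2.047, 0.338, -2.047]
wrist_force: [0.7, -0.0, 0.5]
width: -0.001
```

Emit:
jog_arm([
  [0.001,0,0,0,0,0,0],
  [0.002,0,0,0,0,0,0],
  [0.003,0,0,0,0,0,0],
  [0.004,0,0,0,0,0,0],
  [0.005,0,0,0,0,0,0],
])

```text
time: 16.0
tool_pos: [0.6001, -0.0116, 0.1484]
tcp_rot: [2.047, 0.338, -2.046]
wrist_force: [-10.4, 0.1, 24.3]
width: -0.001
```

Contact on the seal came at z = 0.148, so the rim is about 0.123, matching the knee height of 0.122. The arm gives about 6 N/mm, so I'll ease off slightly and hold.

Emit:
jog_arm([
  [0.003,0,0,0,0,0,0],
  [0.003,0,0,0,0,0,0],
])

```text
time: 16.2
tool_pos: [0.6001, -0.0117, 0.1485]
tcp_rot: [2.048, 0.337, -2.046]
wrist_force: [-7.5, 0.2, 14.6]
width: -0.002
```

Emit:
jog_arm([
  [0.0035,0,0,0,0,0,0],
  [0.0035,0,0,0,0,0,0],
  [0.0035,0,0,0,0,0,0],
])

```text
time: 16.5
tool_pos: [0.6001, -0.0116, 0.1485]
tcp_rot: [2.048, 0.337, -2.045]
wrist_force: [-8.3, 0.6, 16.9]
width: -0.0
```

Emit:
jog_arm([
  [0.0038,0,0,0,0,0,0],
  [0.0038,0,0,0,0,0,0],
  [0.0038,0,0,0,0,0,0],
  [0.0038,0,0,0,0,0,0],
  [0.0038,0,0,0,0,0,0],
  [0.0038,0,0,0,0,0,0],
  [0.0038,0,0,0,0,0,0],
  [0.0038,0,0,0,0,0,0],
  [0.0038,0,0,0,0,0,0],
  [0.0038,0,0,0,0,0,0],
  [0.0038,0,0,0,0,0,0],
  [0.0038,0,0,0,0,0,0],
])

```text
time: 17.7
tool_pos: [0.6001, -0.0116, 0.1485]
tcp_rot: [2.048, 0.337, -2.044]
wrist_force: [-8.2, -0.1, 18.3]
width: -0.002
```

```bash
python3 - <<'E'
from h import *
import cv2
s=monitor.read_state();print(s['tool_pos'],s['wrist_force'])
cv2.imwrite("pics/w8.png",np.hstack([cv2.resize(imaging.read_camera("scene")[150:370,260:480],(400,400),interpolation=cv2.INTER_CUBIC),cv2.resize(imaging.read_camera("wrist"),(400,400))]))
E
```

```text
[ 0.6001 -0.0116  0.1485] [-8.2262 -0.1295 18.3288]
```

View pics/w8.png

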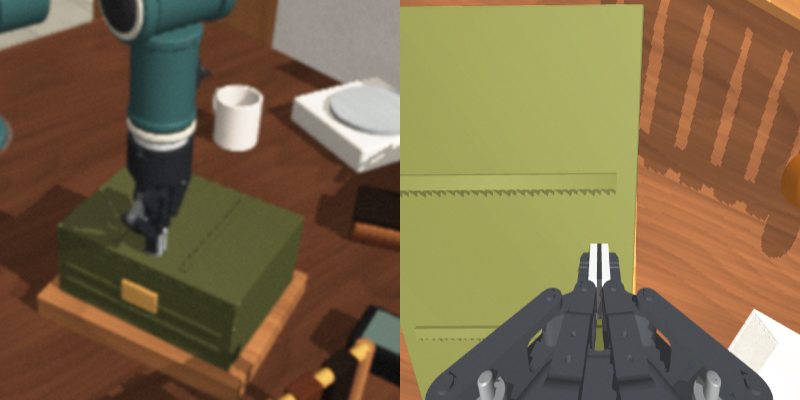

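The lid looks shut, held at 18–20 N for over 1.5 s with no further travel. The early rim estimate from the corners (0.113) disagrees with the 0.1485 contact height, so I'll touch the lid lightly near the hinge. A shut lid is level, so the heights should match.

Emit:
jog_arm([
  [-0.005,0,0,0,0,0,0],
  [-0.015,0,0,0,0,0,0],
  [-0.025,-0.01,0,0,0,0,0],
  [-0.025,-0.04,0,0,0,0,0],
  [-0.025,-0.07,0,0,0,0,0],
  [-0.025,-0.1,0,0,0,0,0],
  [-0.025,-0.125,0,0,0,0,0],
  [-0.025,-0.135,0,0,0,0,0],
  [-0.015,-0.135,0,0,0,0,0],
  [-0.008,-0.135,0,0,0,0,0],
  [-0.004,-0.135,0,0,0,0,0],
  [-0.003,-0.135,0,0,0,0,0],
  [-0.003,-0.135,0,0,0,0,0],
])

```text
time: 19.1
tool_pos: [0.557, 0.1154, 0.1511]
tcp_rot: [2.048, 0.336, -2.046]
wrist_force: [0.4, -0.4, 0.4]
width: 0.0
```

Emit:
jog_arm([
  [0.001,0,0,0,0,0,0],
  [0.002,0,0,0,0,0,0],
  [0.003,0,0,0,0,0,0],
  [0.004,0,0,0,0,0,0],
  [0.004,0,0,0,0,0,0],
])

```text
time: 19.6
tool_pos: [0.5573, 0.1152, 0.1486]
tcp_rot: [2.048, 0.335, -2.045]
wrist_force: [-1.9, -0.8, 6.8]
width: 0.002
```

The height near the hinge is 0.1486 against 0.1485 at the free edge, so the lid is level and shut. Now retreat, then check numerically that the case and other objects have not moved.

Emit:
jog_arm([
  [-0.01,0,0,0,0,0,0],
  [-0.03,0,0,0,0,0,0],
  [-0.06,0,0,0,0,0,0],
  [-0.1,0,0,0,0,0,0],
  [-0.14,0,0,0,0,0,0],
  [-0.17,0,0,0,0,0,0],
  [-0.18,0,0,0,0,0,0],
  [-0.18,0,0,0,0,0,0],
  [-0.18,0,0,0,0,0,0],
])

```text
time: 20.5
tool_pos: [0.5563, 0.1149, 0.3269]
tcp_rot: [2.046, 0.335, -2.047]
wrist_force: [0.2, 0.0, -0.6]
width: 0.004
```

```bash
python3 - <<'E'
from h import *
import cv2
s=monitor.read_state();print(s['tool_pos'],s['wrist_force'],s['time'])
a=cv2.imread("pics/scene0.png");b=imaging.read_camera("scene")
# brass latch on the front + front lower body: template shift before -> after
for n,(x0,y0,x1,y1) in dict(latch=(322,300,352,326),carton=(105,320,220,405),jar=(250,390,292,440),tape=(138,312,184,340),wallets=(450,252,500,290)).items():
    t=a[y0:y1,x0:x1];r=cv2.matchTemplate(b[y0-10:y1+10,x0-10:x1+10],t,cv2.TM_CCOEFF_NORMED);_,m,_,l=cv2.minMaxLoc(r);print(n,round(m,3),l[0]-10,l[1]-10)
E
```

```text
[0.5563 0.1149 0.3269] [ 0.2051  0.0185 -0.6028] 20.5
latch 0.695 0 0
carton 1.0 0 0
jar 0.996 0 0
tape 1.0 0 0
wallets 0.996 0 0
```

Nothing moved: every image shift is 0 px. The hand is clear, so I'm handing in.

```bash
python3 -c "
from workcell import finish_job; print(finish_job())"
```

```text
the job is handed in; nothing more can be done
None
```

The case is shut and the job is handed in, at about 20.5 s of the 67 s allowed. `finish_job` gives no verdict.

**What I did:** I gripped the knee bar and lifted it along its arc past centre with the lid still up, then let go. Next I went behind the lid, lowered it slowly with closed fingers, pressed the free edge for over 1.5 s and backed away upwards.

**Checks:**
- **Stay unlocked:** after release the bar measured about 19 mm higher and 16 mm further forward, a fold of about 0.3–0.4 rad. The lid then folded down freely at a few newtons.
- **Press force:** the wrist read 18–20 N in total during the hold. It peaked at about 26 N at first contact, under the 30 N limit. Part of that, about 8–10 N, was sideways.
- **Lid shut:** its top was level within 0.1 mm, 0.1485 m near the free edge and 0.1486 m near the hinge.
- **Nothing moved:** the latch, carton, jar, tape and wallets show no shift in the scene images. The latch match was weak (0.70), probably from changed shadow. The mug was not checked this way, and the things inside were last seen in place with the lid at about 0.4 rad.

**One disagreement:** the first camera estimate put the rim at about 0.113 m, but contact and the knee's height put it at about 0.123 m. The touch near the hinge settled this in favour of the lid being shut.

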